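# Line up membrane cartridges by height on the test rail

## Robot

A 6-joint arm with a two-finger parallel gripper is mounted at the origin on the work surface. World frame = base frame: x ahead of the robot, y to its left, z up, the work surface at z = 0. Lengths are in m, angles in rad, forces in N, time in s.
With the tool pointing down it reaches from about 0.2 to 0.875 m from the base axis. Payload 3.4 kg.
Tool frame: the origin (TCP) lies between the finger pads; the fingertips stand 25 mm ahead of it and the grasp point (between the pads) lies 6 mm ahead of it (r.nose_length is the z of the fingertips in the tool frame, in m); z points along the fingers, y is the line along which they close (so a half turn about z gives the same grasp; the last joint's range is limited). The gripper opens to 94 mm and grips with 3 to 60 N. Pads are 16 mm wide; open, the fingers measure 119 mm over their backs; the gripper's body (75 mm by 177 mm) begins 78 mm behind the grasp point.
Start: joints at [-1.308, 0.276, 1.505, -0, 1.361, -0.121], TCP at [0.215, -0.533, 0.193] pointing down, gripper open.
Joint ranges: [-2.89, 2.89], [-0.75, 2.08], [0.22, 2.7], [-1.18, 4.32], [0.11, 2.71], [-2.7, 2.7]. Speed limits (rad/s): [2.57, 2.57, 3.14, 3.14, 3.14, 3.14].

## Interface

Orientations are given as a unit quaternion [w, x, y, z].
In Python, from plant import r, gripper_to, inverse_kinematics, vision, models, telemetry gives the robot as it stands. Calls block until the motion is done:
- r.move_to(position, orientation): joint-space move of the TCP to a pose.
- r.move_l(position, rot=None, vel=0.15, guard=None): straight line of the TCP; rot=None keeps the orientation; vel is the mean speed in m/s. With guard (N) it stops when the force on the tool has changed by that much, and returns True; else False.
- r.movej(angles): joint-space move.
- gripper_to(opening, f_grip=None): finger opening in m; f_grip is the grip in N (None keeps the last); returns when the fingers have stopped.
- r.hold(seconds).
- inverse_kinematics(position, orientation): joint angles nearest the present ones, or None.
- vision.snapshot(name): name is "scene" or "top"; returns the picture (480x640x3 uint8, red, green, blue); there is no depth.
- vision.get_calibration(name): a dict with "fx", "fy", "cx", "cy" (pixels), "D" ([k1, k2, p1, p2, k3] as OpenCV has them; the pictures are not rectified), "position" and "orientation" of the camera in the world. Camera axes: x right, y down, z forward; pixel columns grow to the right and rows downward; lengths in m; the calibration is good to about 2 mm. A picture is of the moment at which its call begins. get_calibration takes no time and is no camera call.
A pose or a line that the arm cannot do raises r.PlanningError and nothing moves.
- r.sign_off(): hands the job in; it is judged then, once.
Trained networks look in the newest picture that a camera, given by its name, has taken for a name from the list of things; names that differ only in an ending like _2 or _b are one class to them, and where a whole thing is asked for, a point or a joint stands for the part that bears it (a point fixed in the world has none). Each returns a list of dicts, best first, with "score" (0 to 1); they miss things now and then, are a little off and sometimes report something else, mostly with a low value. They report only what shows in the picture. A call takes as long as a camera call.
- models.boxes_of(thing, camera): "at" ([x, y, z] in m, in world coordinates, good to about 4 mm: the middle of the surface that is visible of it).
- models.regions_of(thing, camera): "pixels" (480x640 bool, what is visible of it).
- models.mark_of(thing, camera): "at" ([x, y, z] in m, in world coordinates, good to about 4 mm: a listed point, or the origin of a listed thing).
Readings, each from a call of its own:
- telemetry.current_t(): time.
- telemetry.current_joints(): joint angles.
- telemetry.current_dq(): joint speeds.
- telemetry.current_joint_efforts(): joint torques, N m.
- telemetry.current_ee_pos(): TCP position.
- telemetry.current_tool_rot(): TCP orientation.
- telemetry.current_wrist_force(): force on the tool from outside, world axes, zero at the start.
- telemetry.current_torque(): the same for the moment, N m.
- telemetry.current_opening(): finger opening in m.
- telemetry.current_finger_force(): force on a finger pad.
Only numpy, scipy, OpenCV 4.12 (cv2) and the standard library are available. Lean on these libraries where they do the work, as an engineer would, in place of code of your own. Each camera call takes 0.05 s, during which the arm holds its last target. There are 200 camera calls.

## Task

Stand the four upright blue membrane cartridges in the four drip cups of the test rail, one in each cup, lined up by height: the shortest in the cup next to the round pressure gauge, then each taller than the one before, the tallest at the far end from the gauge. Each must stand upright and flat on the floor of its cup, and none may be tipped over on the way.

Things in the scene. Friction and masses are not known exactly. Their poses are not given: they have to be found in the camera images.
- cartridge_60: the shortest of four loose, upright blue membrane cartridges with white ends and a black band near the top: a smooth cylinder 44 mm in diameter and 60 mm high, plus a white tube stub 16 mm wide and 10 mm high on top of that (70 mm in all). Origin: centre of the flat underside, z up along the axis; its yaw means nothing. About 0.07 kg, varying by a third. The four differ only in height.
- cartridge_88: the second shortest of four loose, upright blue membrane cartridges with white ends and a black band near the top: a smooth cylinder 44 mm in diameter and 88 mm high, plus a white tube stub 16 mm wide and 10 mm high on top of that (98 mm in all). Origin: centre of the flat underside, z up along the axis; its yaw means nothing. About 0.1 kg, varying by a third. The four differ only in height.
- cartridge_116: the second tallest of four loose, upright blue membrane cartridges with white ends and a black band near the top: a smooth cylinder 44 mm in diameter and 116 mm high, plus a white tube stub 16 mm wide and 10 mm high on top of that (126 mm in all). Origin: centre of the flat underside, z up along the axis; its yaw means nothing. About 0.13 kg, varying by a third. The four differ only in height.
- cartridge_144: the tallest of four loose, upright blue membrane cartridges with white ends and a black band near the top: a smooth cylinder 44 mm in diameter and 144 mm high, plus a white tube stub 16 mm wide and 10 mm high on top of that (154 mm in all). Origin: centre of the flat underside, z up along the axis; its yaw means nothing. About 0.16 kg, varying by a third. The four differ only in height.
- cup_1: round grey drip cup no. 1 of four, counted from the robot's right (-y) to its left (+y); fixed on the test rail, a metal strip 8 mm thick. 76 mm outside, 66 mm inside diameter; floor 4 mm and rim 10 mm above its origin, the centre of its underside (on the strip, 8 mm above the table); z up. Cups are about 110 mm apart; the row is askew by up to 9 degrees.
- cup_2: round grey drip cup no. 2 of four, counted from the robot's right (-y) to its left (+y); fixed on the test rail, a metal strip 8 mm thick. 76 mm outside, 66 mm inside diameter; floor 4 mm and rim 10 mm above its origin, the centre of its underside (on the strip, 8 mm above the table); z up. Cups are about 110 mm apart; the row is askew by up to 9 degrees.
- cup_3: round grey drip cup no. 3 of four, counted from the robot's right (-y) to its left (+y); fixed on the test rail, a metal strip 8 mm thick. 76 mm outside, 66 mm inside diameter; floor 4 mm and rim 10 mm above its origin, the centre of its underside (on the strip, 8 mm above the table); z up. Cups are about 110 mm apart; the row is askew by up to 9 degrees.
- cup_4: round grey drip cup no. 4 of four, counted from the robot's right (-y) to its left (+y); fixed on the test rail, a metal strip 8 mm thick. 76 mm outside, 66 mm inside diameter; floor 4 mm and rim 10 mm above its origin, the centre of its underside (on the strip, 8 mm above the table); z up. Cups are about 110 mm apart; the row is askew by up to 9 degrees.
- gauge: round pressure gauge, steel case 68 mm across with a white dial facing up, on a short brass stem, about 105 mm high; fixed on the test rail about 120 mm beyond one end cup: cup_1 at some starts, cup_4 at others (a small black drain valve with a flat handle stands beyond the other end). Origin: centre of its foot, 8 mm above the table, z up.

How it is judged:
By the outcome, as a careful person would: the job done as asked, in the order asked, and still so for the second after the job is handed in, with the robot touching nothing.
It also fails if it takes over 112 s, if anything falls off the work surface, if the arm or the gripper's body presses on something with over 40 N, if the wrist force passes 120 N, or if a joint passes its speed limit or range.

## Working session

There is one attempt and no reset: what is moved stays moved. The work goes in short steps, each a Python script; the robot and the scene stay as the last script left them, time stands still between calls to the robot, and variables do not carry over. Pictures are saved under pics/ and viewed, at most 14 in all, crops included, and the job is handed in when it is done.

```bash
mkdir -p pics; ls
python3 - <<'E'
from plant import r, vision, models, telemetry
import cv2, numpy as np
for c in ["scene","top"]:
    im=vision.snapshot(c); cv2.imwrite(f"pics/{c}0.png",im[:,:,::-1])
    k=vision.get_calibration(c); print(c,{a:np.round(b,3).tolist() for a,b in k.items()})
    for t in ["cartridge_60","cartridge_88","cartridge_116","cartridge_144","cup_1","cup_2","cup_3","cup_4","gauge"]:
        print(t,[(np.round(d["at"],3).tolist(),round(d["score"],2)) for d in models.mark_of(t,c)])
print(telemetry.current_t(), telemetry.current_tool_rot())
E
```

```text
pics
scene {'fx': 441.612, 'fy': 441.612, 'cx': 317.218, 'cy': 235.667, 'D': [-0.028, 0.0, 0.0, 0.0, 0.0], 'position': [1.081, 0.566, 0.58], 'orientation': [-0.17, 0.35, 0.816, -0.427]}
cartridge_60 [([0.45, 0.098, -0.003], 0.75), ([0.437, 0.278, -0.001], 0.69), ([0.468, -0.317, -0.003], 0.68), ([0.427, -0.133, 0.002], 0.6)]
cartridge_88 [([0.45, 0.098, -0.003], 0.75), ([0.437, 0.278, -0.001], 0.69), ([0.468, -0.317, -0.003], 0.68), ([0.427, -0.133, 0.002], 0.6)]
cartridge_116 [([0.45, 0.098, -0.003], 0.75), ([0.437, 0.278, -0.001], 0.69), ([0.468, -0.317, -0.003], 0.68), ([0.427, -0.133, 0.002], 0.6)]
cartridge_144 [([0.45, 0.098, -0.003], 0.75), ([0.437, 0.278, -0.001], 0.69), ([0.468, -0.317, -0.003], 0.68), ([0.427, -0.133, 0.002], 0.6)]
cup_1 [([0.612, 0.076, 0.012], 0.8), ([0.651, -0.136, 0.006], 0.67), ([0.597, 0.188, 0.006], 0.63), ([0.632, -0.034, 0.008], 0.59)]
cup_2 [([0.612, 0.076, 0.012], 0.8), ([0.651, -0.136, 0.006], 0.67), ([0.597, 0.188, 0.006], 0.63), ([0.632, -0.034, 0.008], 0.59)]
cup_3 [([0.612, 0.076, 0.012], 0.8), ([0.651, -0.136, 0.006], 0.67), ([0.597, 0.188,
[... 853 characters left out ...]
0.003], 0.82), ([0.452, 0.107, -0.0], 0.77), ([0.425, -0.134, 0.001], 0.66)]
cup_1 [([0.603, 0.186, 0.004], 0.64), ([0.635, -0.037, 0.006], 0.61), ([0.652, -0.138, 0.01], 0.6), ([0.615, 0.074, 0.01], 0.59)]
cup_2 [([0.603, 0.186, 0.004], 0.64), ([0.635, -0.037, 0.006], 0.61), ([0.652, -0.138, 0.01], 0.6), ([0.615, 0.074, 0.01], 0.59)]
cup_3 [([0.603, 0.186, 0.004], 0.64), ([0.635, -0.037, 0.006], 0.61), ([0.652, -0.138, 0.01], 0.6), ([0.615, 0.074, 0.01], 0.59)]
cup_4 [([0.603, 0.186, 0.004], 0.64), ([0.635, -0.037, 0.006], 0.61), ([0.652, -0.138, 0.01], 0.6), ([0.615, 0.074, 0.01], 0.59)]
gauge [([0.673, -0.26, 0.008], 0.74)]
1.0 [7.79255015e-05 9.81647551e-01 1.90704165e-01 1.29506135e-05]
```

View pics/scene0.png

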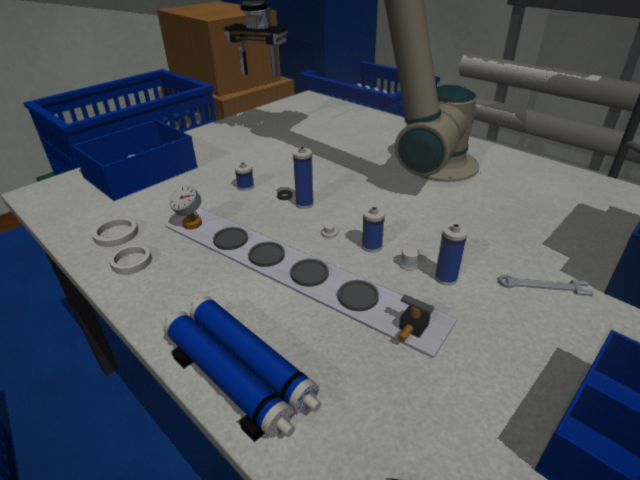

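View pics/top0.png

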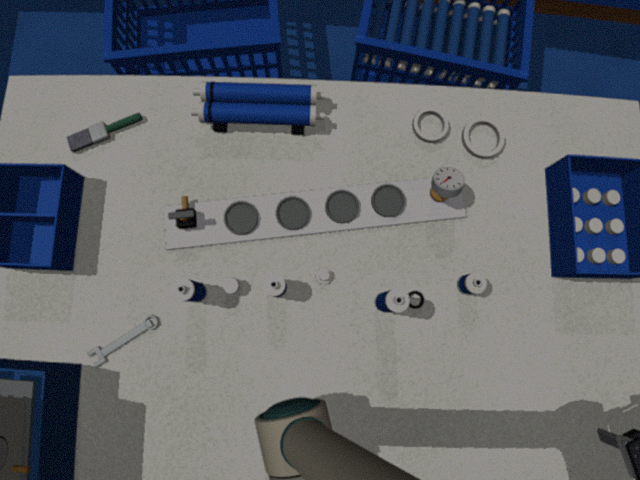

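The gauge (scene 185,200; top 447,182) sits beyond cup_1, on the -y side. In the scene view the cartridges are the shortest at (245,177), the tallest at (303,178), the 88 at (373,228) and the 116 at (449,253). I'll refine positions and heights with a silhouette fit.

```bash
cat > h.py <<'E'
import numpy as np, cv2
from scipy.spatial.transform import Rotation as R
from scipy.optimize import least_squares
from plant import r, gripper_to, vision, models, telemetry
def project(P,c):
    k=vision.get_calibration(c); q=k["orientation"]; M=R.from_quat([*q[1:],q[0]]).as_matrix().T
    K=np.array([[k["fx"],0,k["cx"]],[0,k["fy"],k["cy"]],[0,0,1]])
    return cv2.projectPoints(np.asarray(P,float),cv2.Rodrigues(M)[0],-M@np.asarray(k["position"]),K,np.array(k["D"],float))[0][:,0]
def cyl(x,y,h,z=0):
    a=np.linspace(0,2*np.pi,40,endpoint=False)
    f=lambda rr,zz: np.c_[x+rr*np.cos(a),y+rr*np.sin(a),0*a+zz]
    return np.vstack([f(.022,z),f(.022,z+h),f(.008,z+h+.01)])
def fit(x0,masks,z=0):   # masks: {cam: mask}
    def res(p):
        o=[]
        for c,m in masks.items():
            u=project(cyl(*p,z),c); v,w=np.nonzero(m)
            o+=[*(u.min(0)-[w.min()-.5,v.min()-.5]),*(u.max(0)-[w.max()+.5,v.max()+.5])]
        return o
    s=least_squares(res,x0,x_scale=.01,loss="soft_l1"); return s.x,np.round(s.fun,1)
def masks(thing,cams=("scene","top")):
    return {c:[d for d in models.regions_of(thing,c) if d["score"]>.3] for c in cams}
def match(ms,p):
    out={}
    for c,l in ms.items():
        t=project(cyl(*p),c).mean(0)
        d=[np.hypot(*(np.argwhere(m["pixels"]).mean(0)[::-1]-t)) for m in l]
        if d and min(d)<25: out[c]=l[int(np.argmin(d))]["pixels"]
    return out
E
python3 - <<'E'
from h import *
for c in ("scene","top"): vision.snapshot(c)
ms=masks("cartridge_60")
for x,y,h in [(.466,-.3175,.06),(.451,.1025,.088),(.4355,.277,.116),(.426,-.1335,.144)]:
    m=match(ms,(x,y,h)); p,f=fit((x,y,h),m); print(h,np.round(p,4),f)
mc=masks("cup_1")
for c,l in mc.items():
    for d in l: print(c,np.argwhere(d["pixels"]).mean(0)[::-1].round(1),round(d["score"],2))
    print(project([[.6508,-.140,.012],[.6333,-.0318,.012],[.6159,.0765,.012],[.5984,.1847,.012]],c).round(1).tolist())
E
```

```text
0.06 [ 0.4672 -0.3199  0.06  ] [-0.3 -0.2 -0.2 -0.5 -0.   0.5 -0.4 -0.4]
0.088 [0.4503 0.102  0.0887] [-0.3 -0.  -0.5  0.5 -0.3  0.5 -0.1  0.2]
0.116 [0.4334 0.2757 0.1159] [ 0.4  0.   0.3 -0.7  0.2 -0.1  0.2 -0.7]
0.144 [ 0.4237 -0.1355  0.1445] [-0.2 -0.2 -0.8 -0.5 -0.2  0.8 -0.4 -0.5]
scene [266.7 253.5] 0.92
scene [308.7 272.2] 0.88
scene [358.1 294.9] 0.83
scene [230.9 238.3] 0.72
scene [450.1 253.7] 0.45
[[229.8, 237.3], [267.3, 253.9], [309.4, 272.5], [356.8, 293.4]]
top [341.3 205.9] 0.97
top [387.7 200. ] 0.82
top [240.6 217.1] 0.73
top [291.9 212.6] 0.61
[[387.6, 200.0], [339.5, 205.9], [290.7, 211.8], [241.6, 218.0]]
```

```bash
cat >> h.py <<'E'
A=.1; ph=A+np.pi/2; Q=[0,np.cos(ph/2),np.sin(ph/2),0]
def pick_place(pk,cup,g,zl=.27):
    tz=g+.006; up=zl
    r.move_to([*pk,up],Q); gripper_to(.085)
    r.move_l([*pk,tz],vel=.15)
    gripper_to(.0,f_grip=15); print("open",telemetry.current_opening())
    r.move_l([*pk,tz+.03],vel=.08); r.move_l([*pk,up],vel=.25)
    r.move_l([*cup,up],vel=.2)
    r.move_l([*cup,tz+.025],vel=.15); r.hold(.2)
    hit=r.move_l([*cup,tz+.010],vel=.03,guard=3)
    print("hit",hit,telemetry.current_ee_pos()[2]-tz)
    r.hold(.2); gripper_to(.085)
    r.move_l([*cup,up],vel=.2)
    print("t",telemetry.current_t())
E
python3 - <<'E'
from h import *
pick_place([.4672,-.3199],[.6508,-.140],.040)
cv2.imwrite("pics/s1.png",vision.snapshot("scene")[:,:,::-1])
E
```

```text
open 0.04277026617329887
hit True 0.01125087955878016
t 12.5833
```

View pics/s1.png

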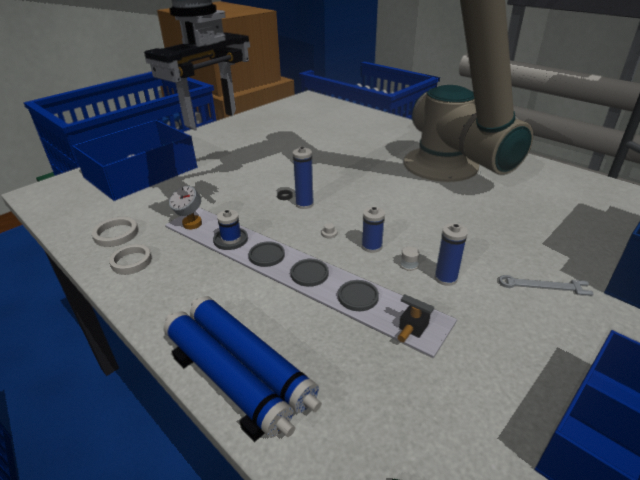

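The 60 stands in cup_1 at (229,227), next to the gauge, upright inside the rim. I'll carry on with the other three.

Run:
```python
from h import *
pick_place([.4503,.102],[.6333,-.0318],.060)
pick_place([.4334,.2757],[.6159,.0765],.080)
pick_place([.4237,-.1355],[.5984,.1847],.098)
r.move_to([.35,-.3,.3],Q)
for c in ("scene","top"): cv2.imwrite(f"pics/{c}2.png",vision.snapshot(c)[:,:,::-1])
ms=masks("cartridge_60")
for x,y,h in [(.6508,-.140,.06),(.6333,-.0318,.088),(.6159,.0765,.116),(.5984,.1847,.144)]:
    m=match(ms,(x,y,h)); p,f=fit((x,y,h),m,.012); print(h,np.round(p-[x,y,h],4),f)
```

```text
open 0.04340158676026796
hit True 0.011590333956469648
t 23.0417
open 0.04368289256218353
hit True 0.011668280736731484
t 33.3833
open 0.04385549840270958
hit True 0.01171859959812635
t 43.525
0.06 [-0.0018  0.0006 -0.0024] [ 0.2 -0.1 -1.  -0.6  0.2 -0.5 -1.   0.8]
0.088 [0.0002 0.0006 0.001 ] [ 0.  -0.2 -0.7  0.  -0.1  0.5 -0.4 -0.1]
0.116 [-0.0006  0.0016 -0.    ] [-0.1 -0.1 -0.2 -0.5 -0.   0.6 -0.6 -0.7]
0.144 [-0.0005  0.0008 -0.0014] [ 0.1 -0.2 -0.3  0.1  0.1  0.7 -0.4 -0.6]
```

View pics/scene2.png

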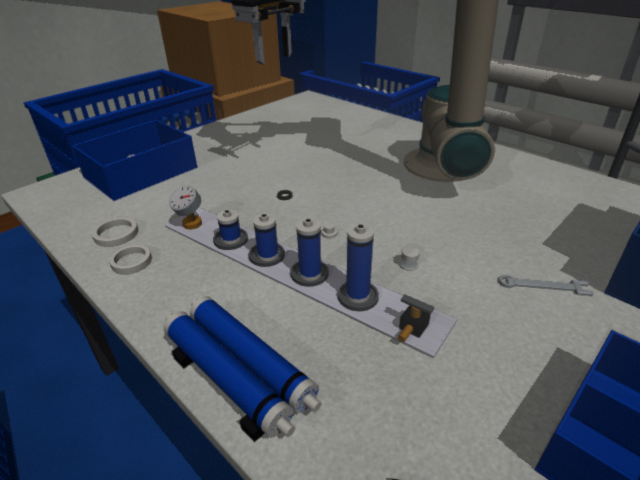

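View pics/top2.png

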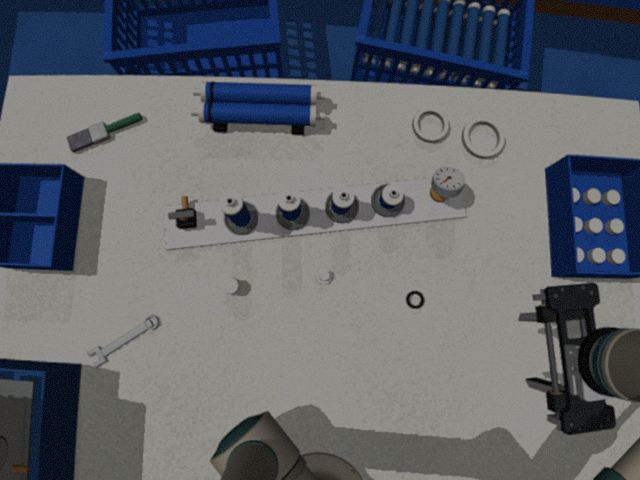

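All four stand upright and centred in their cups. In the scene view, from the gauge outward, they are at (229,229), (265,240), (309,252) and (359,267), rising in height. The arm is clear.

```bash
python3 -c "
from plant import r; print(r.sign_off())"
```

```text
the job is handed in; nothing more can be done
None
```

The job is handed in: all four cartridges stand upright in their cups, in height order from 60 at the gauge (cup_1) to 144 at the far end (cup_4), finished at about 44 s with the arm clear; no verdict was returned at hand-in.

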